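# Test the hand brake of the specimen trolley and park it again

## Robot

A 6-joint arm with a two-finger parallel gripper is mounted at the origin on the work surface. World frame = base frame: x ahead of the robot, y to its left, z up, the work surface at z = 0. Lengths are in mm, angles in rad, forces in N, time in s.
With the tool pointing down it reaches from about 325 to 1000 mm from the base axis. Payload 5.1 kg.
Tool frame: the origin (TCP) lies between the finger pads; the fingertips stand 19 mm ahead of it and the grasp point (between the pads) is the TCP (r.tcp_to_tips is the distance from the TCP to the fingertips, in mm); z points along the fingers, y is the line along which they close (so a half turn about z gives the same grasp; the last joint's range is limited). The gripper opens to 85 mm and grips with 20 to 120 N. Pads are 22 mm wide; open, the fingers measure 114 mm over their backs; the gripper's body (76 mm by 85 mm) begins 54 mm behind the grasp point. The pads swing forward as they close: fully open they stand 13 mm farther back than shut.
Start: joints at [-1.219, 0.124, 1.65, -0, 1.367, -0.083], TCP at [273.766, -589.523, 250.322] pointing down, gripper open.
Joint ranges: [-2.61, 2.61], [-1.02, 2.33], [0.03, 2.71], [-1.35, 4.49], [0.32, 2.68], [-2.91, 2.91]. Speed limits (rad/s): [2.57, 2.57, 3.14, 3.14, 3.14, 3.14].

## Interface

Orientations are given as a unit quaternion [x, y, z, w].
In Python, from bench import r gives the robot as it stands.
- The arm moves only by the tool carry_out, never from a script. Its arguments are lists of equal length, an entry for each row: "rot": the turn, a rotation vector about the tool's x, y, z in degrees, a list of three; "dp": the shift along the tool's x, y, z in m, a list of three; "gripper": the closure, from 0 (fully open) to 1 (shut). In form: {"rot": [[wx, wy, wz], ...], "dp": [[tx, ty, tz], ...], "gripper": [gripper, ...]}. A call has exactly 5 rows; each row is the pose to reach, as a shift and turn from the pose commanded when the call began, along the tool's axes at that moment; what a row does not reach only later rows make up. A row lasts 1/8 s, in which the tool goes at most 62.5 mm and 10.7 degrees, less where a joint would pass 70% of its speed; a pose out of reach is approached as far as the arm can. A call with a gripper value outside its range is refused whole. The fingers move at their own pace and stop on an object; "force" is the grip in N (left out, the last holds). Time passes only in rows, so rows that repeat a pose let the fingers close, or fill a call up. It gives the time, the measured TCP pose, the force, the opening and the grip force at its end, in the units of the state.
- r.read_state(): the state, without advancing time (a new reading comes with each control period).
- r.snapshot(name): name is "scene" or "top" or "wrist"; returns a dict with "color" (400x640x3 uint8, red, green, blue), "camera_matrix" (3x3 intrinsics, pixels), "k1" (the pictures are not rectified: a ray, as slopes to the right and down, at radius r is drawn at 1 + k1 r^2 times it, then the intrinsics apply), "origin" and "attitude" of the camera in the world; the wrist camera has in their place "T_tool_cam" (4x4, takes a point from camera to tool coordinates, whose origin is the TCP and whose axes are the flange's). Camera axes: x right, y down, z forward; pixel columns grow to the right and rows downward; lengths in mm; the calibration is good to about 2 mm. A picture is of the moment at which its call begins: read the wrist's pose just before it. There is no depth.
- r.close_job(): hands the job in; it is judged then, once.
The state is a dict: "time_s": time; "q": joint angles; "joint_vel": joint speeds; "joint_torque": joint torques, N m; "eef_pos": TCP position; "orientation": TCP orientation; "contact_force": force on the tool from outside, world axes, zero at the start; "torque": the same for the moment, N m; "finger_gap": finger opening in mm; "finger_force": force on a finger pad.
Only numpy, scipy, OpenCV 4.12 (cv2) and the standard library are available. Lean on these libraries where they do the work, as an engineer would, in place of code of your own. Each camera call takes 0.05 s, during which the arm holds its last target. There are 200 camera calls.

## Task

The specimen trolley stands parked at the bench, its red brake lever swung outward; test the hand brake before the trolley goes out. With the backs or the outside of the fingers, press the lever in towards the push bar until it comes up firmly against its stop, short of the bar, without forcing it, keep it pressed there for a good two seconds, then let it spring back. After that push the lever outward again, away from the bar, as far as it goes so that the trolley is parked as before; do not take the lever between the fingers, do not lean on the push bar, and leave all the pots where they stand.

Things in the scene. Friction and masses are not known exactly. Their poses are not given: they have to be found in the camera images.
- brake (a joint): Squeeze of the red lever blade on its spring (rad), vertical hinge. 0: sprung out. +0.28: pressed in towards the bar, against its firm stop (brake on). At the pad the spring takes 4.4 N to start and 8.2 N at the stop. Let go, it returns to 0 in about half a second. Pressing in a parked lever first brings joint park to 0, then squeezes this one.
- park (a joint): Parking swing of the whole lever (blade and knuckle) about the same hinge (rad). -0.26: swung outward from the bar as far as it goes (parked); 0: riding position, blade parallel to the bar. Stiff: about 3.2 N at the pad moves it either way, more when fast, and it stays where it is left. The lever's angle is park + brake, positive towards the bar.
- brake_pad (a point): Middle of the lever's straight red blade (mid-thickness, mid-height), the place to press. Turns with the lever: y along the blade towards the hinge, x square to the blade, away from the push bar, z up. Blade 10 mm thick (x), from y = -39 to +43 mm, 18 mm high; an 18 mm ball ends it at y = -41 mm. Deck pots' tops are over 50 mm below it; under the blade is free air.
- brake_hinge (a point): The lever's vertical hinge axis at lever height, in a black bracket (34 mm high) clamped to the bar. Axes as the push bar's; it lies at x = 45, y = -55 mm from the bar's origin. With both joints at 0 the blade is parallel to the bar and the pad lies at x = 33, y = -95 mm from this point; parked, at x = 56, y = -83 mm; at the stop, at x = 5, y = -100 mm.
- grip (a point): Middle of the right-hand black rubber grip, on the bar's axis: 34 mm diameter, 135 mm long along y. The lever's blade lies beyond it (on the deck side) at the same height. Clear space between grip and blade is 56 mm with both joints at 0; at the stop about 14 mm are left between grip and ball end.
- push_bar: The trolley's level steel push bar, between the robot and the trolley's deck. Origin on its axis at its middle, 200 mm above the bench top; y along the bar, x level towards the deck, z up. 25 mm tube, 445 mm wide, rubber grips of 34 mm diameter at both hands; at y = +-222 mm it bends down to the deck, whose edge is at x = 175 mm. The trolley is braked and cannot move.
- deck_yellow: Bystander on the trolley's deck: amber specimen pot with yellow lid, 92 mm diameter, 105 mm high, origin under its centre.
- deck_red: Bystander on the deck: white pot with red lid, 42 mm diameter, 72 mm high, origin under its centre.
- deck_white: Bystander on the deck: amber pot with white lid, 76 mm diameter, 85 mm high, origin under its centre.
- bench_yellow: Bystander on the bench: amber pot with yellow lid, 76 mm diameter, 95 mm high, origin under its centre.
- bench_red: Bystander on the bench: white pot with red lid, 42 mm diameter, 72 mm high, origin under its centre.
- bench_orange: Bystander on the bench: amber pot with orange lid, 42 mm diameter, 72 mm high, origin under its centre.
- bench_tub: Bystander on the bench: low clear tub with white lid, 104 mm diameter, 60 mm high, origin under its centre.

How it is judged (in metres and radians):
On the way, in this order (a step that is already met when the one before it is completed fails the run):
1. the brake lever is pressed in firmly against its stop (within 0.02 rad of it, fingers pressing with more than 5 N) and kept there 1.5 s (value of joint brake above 0.26 rad and contact force between the fingers and brake above 5 N), for 1.5 s.
2. the lever is let go and has sprung back to rest (value of joint brake below 0.04 rad and contact force between the fingers and brake below 0.5 N), for 0.1 s.
At the end, for the whole second after the job is handed in: The lever lies still in its parked position (park within 0.04 rad of its outer end, below -0.22), not squeezed, after having been pressed to its stop and sprung back (value of joint park below -0.22 rad and value of joint brake below 0.04 rad and velocity of joint park between -0.05 and 0.05 rad/s); the robot touches nothing.
It fails at once if the robot leans on the push bar (more than 3 N) (contact force between any of the arm, the fingers and push_bar above 3 N).
It fails at once if the lever is wrenched (more than 45 N) (contact force between the fingers and brake above 45 N).
It fails at once if the lever is taken between the fingers (x of the grasp point in the frame of brake_pad between -0.007 and 0.007 m and y of the grasp point in the frame of brake_pad between -0.05 and 0.045 m and z of the grasp point in the frame of brake_pad between -0.03 and 0.022 m).
It fails at once if a pot is shifted or lifted (more than 15 mm) (distance of any of deck_yellow, deck_red, deck_white, bench_yellow, bench_red, bench_orange, bench_tub from where it was at the start of the episode above 0.015 m).
It also fails if it takes over 53 s, if anything falls off the work surface, if the arm or the gripper's body presses on something with over 40 N, if the wrist force passes 120 N, or if a joint passes its speed limit or range.

## Working session

There is one attempt and no reset: what is moved stays moved. The work goes in short steps, Python scripts to look and compute and a tool call to move; the robot and the scene stay as the last step left them, time stands still between calls to the robot, and variables do not carry over. Pictures are saved under pics/ and viewed, at most 10 in all, crops included, and the job is handed in when it is done.

Besides the shell and the picture viewer there is one more tool, called after "Call:" by a JSON object that holds its "fn" and its "kwargs". carry_out: Moves the arm, as the interface text tells. Its arguments: {"type":"object","properties":{"rot":{"type":"array","items":{"type":"array","items":{"type":"number"}}},"dp":{"type":"array","items":{"type":"array","items":{"type":"number"}}},"gripper":{"type":"array","items":{"type":"number"}},"force":{"type":"number"}},"required":["rot","dp","gripper"]}

```bash
mkdir -p pics; ls; python3 - <<'E'
from bench import r
import cv2
for n in ["scene","top"]:
    s=r.snapshot(n); cv2.imwrite(f"pics/{n}0.png",s["color"][:,:,::-1]); print(n,s["camera_matrix"],s["k1"],s["origin"],s["attitude"])
s=r.read_state(); print(s)
E
```

```text
pics
scene [[497.9670128    0.         325.47931165]
 [  0.         497.9670128  202.09335599]
 [  0.           0.           1.        ]] -0.006040781753653909 [1577.36091833  645.72449398 1189.73418638] [ 0.43487869  0.79739123 -0.3691648  -0.19688858]
top [[402.55675149   0.         318.49306041]
 [  0.         402.55675149 203.77476353]
 [  0.           0.           1.        ]] -0.07955089529758246 [ 319.73995822  -44.60495199 1152.54085062] [-0.69319726  0.71325339 -0.07395833  0.07264528]
{'time_s': 0.1, 'q': array([-1.21863394e+00,  1.24460685e-01,  1.65156979e+00,  3.57930055e-05,
        1.36751153e+00, -8.26066775e-02]), 'joint_vel': array([ 0.00051044, -0.00245829, -0.0031078 ,  0.00012104,  0.00043103,
        0.00031813]), 'joint_torque': array([ 2.43633631e-04, -4.24928355e+01, -3.66654897e+01, -1.48100221e-04,
        3.90195142e-03,  1.20918332e-05]), 'eef_pos': array([ 273.57477213, -589.03904639,  249.14333001]), 'orientation': array([ 9.76465202e-01,  2.15672805e-01, -1.13601733e-04, -9.68190692e-04]), 'contact_force': array([-0.53477282,  0.26962965,  0.0384874 ]), 'torque': array([ 0.00349262, -0.01609584, -0.02815919]), 'finger_force': 0.0, 'finger_gap': 85.48113873663142}
```

View pics/scene0.png

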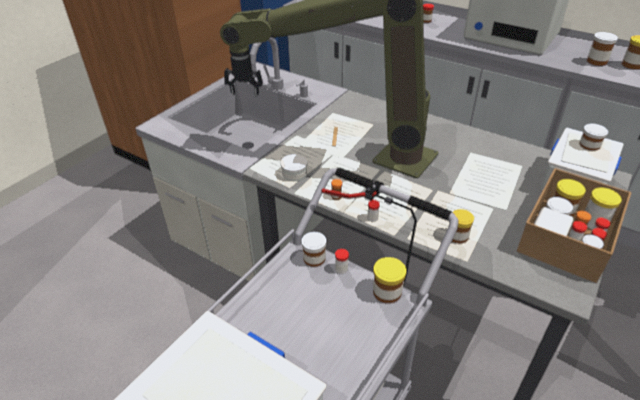

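View pics/top0.png

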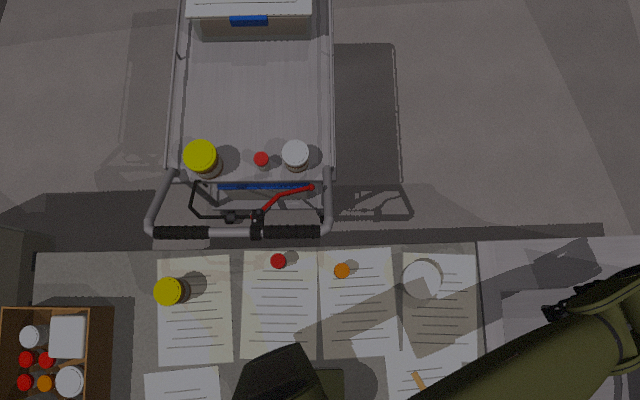

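The top view shows the bar running from (150,233) to (327,229), the bracket at about (258,215), and the red lever ending in its ball at about (311,187). I'll crop in for detail.

```bash
cat > h.py <<'E'
import numpy as np, cv2
from scipy.spatial.transform import Rotation as R
def ray(s,px,T=None):
    K=s["camera_matrix"]; n=cv2.undistortPoints(np.array([[px]],float),K,np.array([s["k1"],0,0,0.]))[0,0]
    if T is None: o=np.array(s["origin"]); M=R.from_quat(s["attitude"]).as_matrix()
    else: o=T[:3,3]; M=T[:3,:3]
    return o, M@np.array([n[0],n[1],1])
def atz(s,px,z,T=None):
    o,d=ray(s,px,T); return o+d*(z-o[2])/d[2]
def wristT(st,s):
    T=np.eye(4); T[:3,:3]=R.from_quat(st["orientation"]).as_matrix(); T[:3,3]=st["eef_pos"]; return T@np.array(s["T_tool_cam"])
E
python3 - <<'E'
from bench import r
from h import *
s=r.snapshot("top"); c=s["color"][:,:,::-1]
cv2.imwrite("pics/crop1.png",cv2.resize(c[165:265,140:340],None,fx=4,fy=4,interpolation=cv2.INTER_CUBIC))
for n,p,z in [("barL",(150,233),200),("barR",(327,229),200),("hinge",(258,213),210),("ball",(311,187),205),("kink",(271,204),205),("benchred",(279,261),72),("orange",(342,271),72),("dred",(261,159),130),("dwhite",(295,154),130)]: print(n,atz(s,p,z).round(0))
E
```

```text
barL [460. 360. 200.]
barR [458. -68. 200.]
hinge [500.  96. 210.]
ball [561. -32. 205.]
kink [522.  65. 205.]
benchred [394.  60.  72.]
orange [ 363. -107.   72.]
dred [662. 100. 130.]
dwhite [673.   9. 130.]
```

View pics/crop1.png

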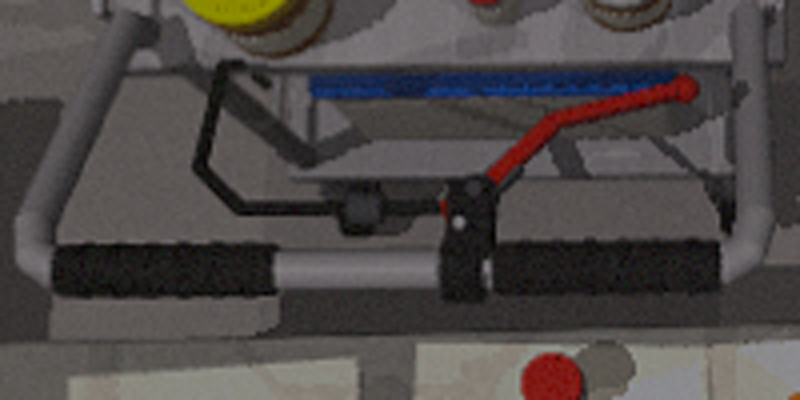

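```bash
python3 - <<'E'
from bench import r
from h import *
s=r.snapshot("top")
f=lambda x,y,z=200: atz(s,(140+x/4-.375,165+y/4-.375),z)[:2]
P={k:f(*v) for k,v in dict(gLL=(52,270),gLR=(278,269),gRL=(495,268),gRR=(720,266),ball=(685,88),kink=(553,121),hinge=(475,190,212)).items()}
for k,v in P.items(): print(k,v.round(1))
g=(P['gRL']+P['gRR'])/2; d=P['gLL']-P['gRR']; yaw=np.arctan2(-d[0],d[1]); mid=(P['gLL']+P['gRR'])/2
print("yaw",yaw,np.linalg.norm(d),"mid",mid,"grip",g)
M=np.array([[np.cos(yaw),-np.sin(yaw)],[np.sin(yaw),np.cos(yaw)]])
W=lambda x,y: mid+M@np.array([x,y])
h=W(45,-55); print("hinge pred",h)
for n,x,y in [("park",56,-83),("0",33,-95),("stop",5,-100)]: print(n,W(45+x,-55+y).round(1))
a=yaw-(-.26)  # check blade direction
d=P['kink']-P['ball']; print("blade dir",np.arctan2(-d[0],d[1]), "len",np.linalg.norm(d))
E
```

```text
gLL [461.9 353.6]
gLR [459.1 214.9]
gRL [456.3  84.2]
gRR [453.7 -50.1]
ball [563.7 -31.9]
kink [545.4  48.8]
hinge [501.7  94.5]
yaw -0.020223681022682106 403.78635506190744 mid [457.80498622 151.78163881] grip [454.98912544  17.08820577]
hinge pred [501.68355746  95.88288224]
park [556.   11.8]
0 [5.328e+02 2.000e-01]
stop [504.7  -4.2]
blade dir 0.22350518232592456 len 82.79891251298945
```

The bar, grip, hinge and blade agree with the given sizes. The parked pad is at about (556, 12, 200), the riding pad at (533, 0) and the stop pad at (505, -4). I'll shut the gripper and travel to a hover on the deck side.

Call:
{"fn": "carry_out", "kwargs": {"rot": [[0,0,0],[0,0,0],[0,0,0],[0,0,0],[0,0,0]], "dp": [[0.03,-0.02,-0.02],[0.075,-0.053,-0.05],[0.12,-0.085,-0.06],[0.165,-0.117,-0.06],[0.21,-0.15,-0.06]], "gripper": [1,1,1,1,1], "force": 40}}

```text
time_s: 0.82
eef_pos: [401.6, -363.4, 310.5]
orientation: [0.977, 0.216, 0.0, 0.0]
contact_force: [0.5, -0.3, -0.1]
finger_gap: 0.2
finger_force: 0.0
```

Call:
{"fn": "carry_out", "kwargs": {"rot": [[0,0,-5],[0,0,-15],[0,0,-25],[0,0,-35],[0,0,-45]], "dp": [[0.045,-0.032,0],[0.09,-0.064,0],[0.135,-0.096,0],[0.18,-0.128,0],[0.225,-0.16,0]], "gripper": [1,1,1,1,1]}}

```text
time_s: 1.45
eef_pos: [538.3, -123.4, 310.3]
orientation: [0.818, 0.575, 0.0, 0.0]
contact_force: [1.0, -0.1, -0.5]
finger_gap: -0.3
finger_force: 0.0
```

```bash
cat > g.py <<'E'
import sys
from bench import r
from h import *
def go(x,y,z,yaw=-1.2):
    "tool y axis at world angle yaw deg, pointing down"
    s=r.read_state(); A=R.from_quat(s["orientation"]); c,n=np.cos(np.radians(yaw)),np.sin(np.radians(yaw))
    B=R.from_matrix(np.array([[-n,c,0],[c,n,0],[0,0,-1]]))
    print("t",s["time_s"],"pos",s["eef_pos"].round(1),"F",s["contact_force"].round(1),"gap",round(s["finger_gap"],1),"tooly",A.as_matrix()[:,1].round(3))
    print("dp mm",A.inv().apply(np.array([x,y,z])-s["eef_pos"]).round(1),"rot",(A.inv()*B).as_rotvec(degrees=True).round(1))
go(*map(float,sys.argv[1:]))
E
python3 g.py 610 0 300
```

```text
t 1.45 pos [ 538.3 -123.4  310.3] F [ 1.  -0.1 -0.5] gap -0.3 tooly [ 0.941 -0.338  0.   ]
dp mm [140.4  25.8  10.3] rot [  0.    0.  -18.6]
```

Call:
{"fn": "carry_out", "kwargs": {"rot": [[0,0,-6],[0,0,-12],[0,0,-18.6],[0,0,-18.6],[0,0,-18.6]], "dp": [[0.035,0.007,0],[0.07,0.014,0],[0.105,0.02,0.01],[0.14,0.026,0.01],[0.14,0.026,0.01]], "gripper": [1,1,1,1,1]}}

```text
time_s: 2.08
eef_pos: [610.6, -0.8, 299.6]
orientation: [0.715, 0.699, -0.0, -0.0]
contact_force: [-0.0, -1.8, -1.7]
finger_gap: -0.3
finger_force: 0.0
```

```bash
python3 g.py 610 0 200; python3 - <<'E'
from bench import r
from h import *
st=r.read_state(); s=r.snapshot("wrist"); T=wristT(st,s)
img=s["color"][:,:,::-1].copy()
cv2.imwrite("pics/w1.png",img)
C=np.linalg.inv(T)
def pr(p):
    c=C[:3,:3]@np.array(p)+C[:3,3]; x=c[:2]/c[2]; x*=1+s["k1"]*(x@x); return (s["camera_matrix"]@[*x,1])[:2].round(0)
print("pad",pr([556,12,209]),"ball",pr([564,-32,205]),"tip",pr([st["eef_pos"][0],st["eef_pos"][1],st["eef_pos"][2]-19]))
E
```

```text
t 2.075 pos [610.6  -0.8 299.6] F [-0.  -1.8 -1.7] gap -0.3 tooly [ 1.    -0.023 -0.001]
dp mm [ 0.8 -0.5 99.6] rot [-0.1 -0.  -0.1]
pad [242. 193.] ball [259. 245.] tip [316. 250.]
```

View pics/w1.png

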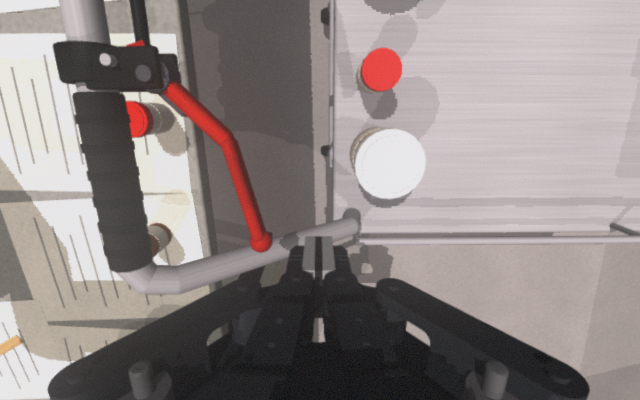

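The wrist view has the ball at (261,241), against a prediction of (259,245). The tip (318,245) is clear of the blade on the deck side, so I'll descend.

Call:
{"fn": "carry_out", "kwargs": {"rot": [[0,0,0],[0,0,0],[0,0,0],[0,0,0],[0,0,0]], "dp": [[0,0,0.025],[0,0,0.055],[0,0,0.08],[0,0,0.096],[0,0,0.096]], "gripper": [1,1,1,1,1]}}

```text
time_s: 2.75
eef_pos: [609.3, -3.2, 203.0]
orientation: [0.717, 0.698, -0.001, -0.001]
contact_force: [0.7, 0.8, 0.3]
finger_gap: -0.3
finger_force: 0.0
```

Call:
{"fn": "carry_out", "kwargs": {"rot": [[0,0,0],[0,0,0],[0,0,0],[0,0,0],[0,0,0]], "dp": [[0,-0.008,0],[0,-0.016,0],[0,-0.024,0],[0,-0.032,0],[0,-0.04,0]], "gripper": [1,1,1,1,1]}}

```text
time_s: 3.38
eef_pos: [570.9, -2.0, 205.2]
orientation: [0.716, 0.698, 0.001, 0.002]
contact_force: [5.2, -2.2, -0.6]
finger_gap: -0.1
finger_force: 2.3
```

Call:
{"fn": "carry_out", "kwargs": {"rot": [[0,0,0],[0,0,0],[0,0,0],[0,0,0],[0,0,0]], "dp": [[0,-0.005,0],[0,-0.01,0],[0,-0.015,0],[0,-0.02,0],[0,-0.025,0]], "gripper": [1,1,1,1,1]}}

```text
time_s: 4.0
eef_pos: [547.0, -2.5, 205.6]
orientation: [0.716, 0.698, 0.001, 0.004]
contact_force: [9.8, -8.0, -1.1]
finger_gap: 0.2
finger_force: 4.4
```

Call:
{"fn": "carry_out", "kwargs": {"rot": [[0,0,0],[0,0,0],[0,0,0],[0,0,0],[0,0,0]], "dp": [[0,-0.004,0],[0,-0.008,0],[0,-0.012,0],[0,-0.014,0],[0,-0.016,0]], "gripper": [1,1,1,1,1]}}

```text
time_s: 4.62
eef_pos: [532.0, -3.7, 206.3]
orientation: [0.716, 0.698, 0.001, 0.006]
contact_force: [10.0, -12.5, -0.1]
finger_gap: 0.2
finger_force: 6.3
```

```bash
python3 - <<'E'
from bench import r
from h import *
st=r.read_state(); s=r.snapshot("wrist")
cv2.imwrite("pics/w2.png",s["color"][:,:,::-1]); print(st["contact_force"],st["torque"],st["joint_vel"].round(3))
t=r.snapshot("scene"); cv2.imwrite("pics/s2.png",cv2.resize(t["color"][150:250,290:430,::-1],None,fx=5,fy=5,interpolation=cv2.INTER_CUBIC))
E
```

```text
[ 10.02734616 -12.48293435  -0.12860727] [-1.96113789 -1.61579643  0.09436829] [-0.004 -0.035  0.032 -0.007  0.001 -0.002]
```

View pics/w2.png

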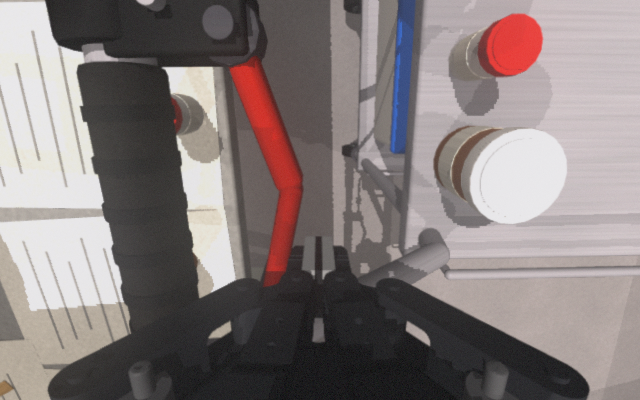

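The lever is past riding, with the blade leaning about 0.19 rad towards the bar. The sideways force is friction from the lever's arc, so I'll follow the arc while pressing on.

Call:
{"fn": "carry_out", "kwargs": {"rot": [[0,0,0],[0,0,0],[0,0,0],[0,0,0],[0,0,0]], "dp": [[-0.002,-0.001,0],[-0.004,-0.002,0],[-0.005,-0.003,0],[-0.006,-0.004,0],[-0.006,-0.005,0]], "gripper": [1,1,1,1,1]}}

```text
time_s: 5.35
eef_pos: [526.0, -5.8, 205.7]
orientation: [0.716, 0.698, 0.003, 0.002]
contact_force: [8.3, 2.4, 0.4]
finger_gap: 0.1
finger_force: 3.6
```

Call:
{"fn": "carry_out", "kwargs": {"rot": [[0,0,0],[0,0,0],[0,0,0],[0,0,0],[0,0,0]], "dp": [[0,-0.001,0],[0,-0.002,0],[0,-0.003,0],[0,-0.003,0],[0,-0.003,0]], "gripper": [1,1,1,1,1]}}

```text
time_s: 5.98
eef_pos: [523.8, -6.0, 206.0]
orientation: [0.716, 0.698, 0.003, 0.003]
contact_force: [11.1, 0.8, -1.9]
finger_gap: 0.0
finger_force: 4.8
```

Call:
{"fn": "carry_out", "kwargs": {"rot": [[0,0,0],[0,0,0],[0,0,0],[0,0,0],[0,0,0]], "dp": [[0,-0.001,0],[0,-0.002,0],[0,-0.003,0],[0,-0.003,0],[0,-0.003,0]], "gripper": [1,1,1,1,1]}}

```text
time_s: 6.6
eef_pos: [522.4, -6.0, 206.7]
orientation: [0.716, 0.698, 0.005, 0.005]
contact_force: [15.9, 0.5, -2.2]
finger_gap: 0.2
finger_force: 7.3
```

Call:
{"fn": "carry_out", "kwargs": {"rot": [[0,0,0],[0,0,0],[0,0,0],[0,0,0],[0,0,0]], "dp": [[0,-0.001,0],[0,-0.002,0],[0,-0.002,0],[0,-0.002,0],[0,-0.002,0]], "gripper": [1,1,1,1,1]}}

```text
time_s: 7.22
eef_pos: [521.5, -6.1, 207.1]
orientation: [0.716, 0.698, 0.006, 0.006]
contact_force: [19.2, 1.9, -4.0]
finger_gap: 0.1
finger_force: 9.0
```

Call:
{"fn": "carry_out", "kwargs": {"rot": [[0,0,0],[0,0,0],[0,0,0],[0,0,0],[0,0,0]], "dp": [[0,-0.001,0],[0,-0.001,0],[0,-0.001,0],[0,-0.001,0],[0,-0.001,0]], "gripper": [1,1,1,1,1]}}

```text
time_s: 7.85
eef_pos: [521.0, -6.1, 207.4]
orientation: [0.716, 0.698, 0.007, 0.007]
contact_force: [21.7, 1.5, -4.1]
finger_gap: 0.3
finger_force: 9.9
```

```bash
python3 - <<'E'
from bench import r
from h import *
st=r.read_state(); s=r.snapshot("wrist"); T=wristT(st,s)
cv2.imwrite("pics/w3.png",s["color"][:,:,::-1])
m=cv2.inRange(cv2.cvtColor(s["color"],cv2.COLOR_RGB2HSV),(0,170,90),(6,255,255)); m[:,:205]=0; m[:,330:]=0
for v in range(150,285,12):
    u=np.where(m[v])[0]
    if len(u): print(v,u.min(),u.max(),atz(s,((u.min()+u.max())/2,v),207,T).round(1))
E
```

```text
150 278 304 [512.4  48.5 207. ]
162 282 307 [513.6  43.6 207. ]
174 285 310 [514.6  38.5 207. ]
186 290 309 [515.2  33.3 207. ]
198 288 307 [514.1  28.  207. ]
210 284 302 [511.9  22.6 207. ]
222 280 300 [510.4  17.1 207. ]
234 278 294 [508.3  11.5 207. ]
246 273 290 [505.9   5.8 207. ]
258 269 285 [ 5.035e+02 -1.000e-01  2.070e+02]
270 269 284 [502.9  -6.2 207. ]
282 275 275 [501.8 -12.4 207. ]
```

Call:
{"fn": "carry_out", "kwargs": {"rot": [[0,0,0],[0,0,0],[0,0,0],[0,0,0],[0,0,0]], "dp": [[0,0,0],[0,0,0],[0,0,0],[0,0,0],[0,0,0]], "gripper": [1,1,1,1,1]}}

```text
time_s: 8.52
eef_pos: [521.0, -6.1, 207.4]
orientation: [0.716, 0.698, 0.007, 0.007]
contact_force: [21.2, 0.5, -4.6]
finger_gap: -0.1
finger_force: 9.9
```

View pics/w3.png

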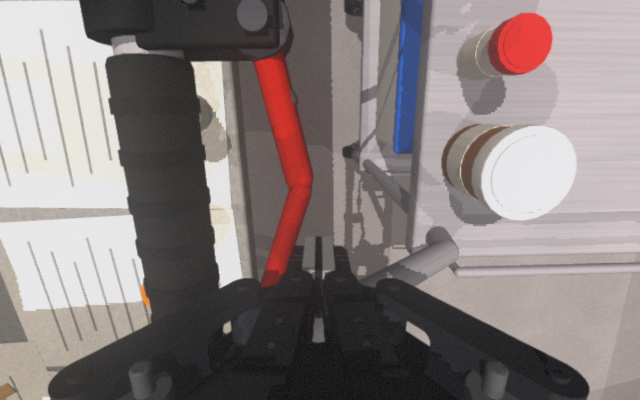

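The blade line measures about 0.3 rad towards the bar, passing near x 503 at y -4, against a predicted 505 at the stop. The force is about 21 N. I'll hold there.

Call:
{"fn": "carry_out", "kwargs": {"rot": [[0,0,0],[0,0,0],[0,0,0],[0,0,0],[0,0,0]], "dp": [[0,0,0],[0,0,0],[0,0,0],[0,0,0],[0,0,0]], "gripper": [1,1,1,1,1]}}

```text
time_s: 9.15
eef_pos: [521.0, -6.1, 207.4]
orientation: [0.716, 0.698, 0.007, 0.007]
contact_force: [22.0, -0.4, -3.9]
finger_gap: 0.2
finger_force: 9.9
```

Call:
{"fn": "carry_out", "kwargs": {"rot": [[0,0,0],[0,0,0],[0,0,0],[0,0,0],[0,0,0]], "dp": [[0,0,0],[0,0,0],[0,0,0],[0,0,0],[0,0,0]], "gripper": [1,1,1,1,1]}}

```text
time_s: 9.78
eef_pos: [521.0, -6.1, 207.4]
orientation: [0.716, 0.698, 0.007, 0.007]
contact_force: [21.7, 1.2, -3.0]
finger_gap: 0.0
finger_force: 9.9
```

Call:
{"fn": "carry_out", "kwargs": {"rot": [[0,0,0],[0,0,0],[0,0,0],[0,0,0],[0,0,0]], "dp": [[0,0,0],[0,0,0],[0,0,0],[0,0,0],[0,0,0]], "gripper": [1,1,1,1,1]}}

```text
time_s: 10.4
eef_pos: [521.0, -6.1, 207.4]
orientation: [0.716, 0.698, 0.007, 0.007]
contact_force: [21.4, 0.8, -4.3]
finger_gap: -0.4
finger_force: 9.9
```

Call:
{"fn": "carry_out", "kwargs": {"rot": [[0,0,0],[0,0,0],[0,0,0],[0,0,0],[0,0,0]], "dp": [[0,0.015,0],[0,0.03,0],[0,0.045,0],[0,0.06,0],[0,0.07,0]], "gripper": [1,1,1,1,1]}}

```text
time_s: 11.02
eef_pos: [585.6, -8.0, 203.8]
orientation: [0.716, 0.698, -0.0, -0.0]
contact_force: [-0.2, -1.1, 0.3]
finger_gap: 0.3
finger_force: 0.0
```

Call:
{"fn": "carry_out", "kwargs": {"rot": [[0,0,8],[0,0,18],[0,0,28],[0,0,38],[0,0,48]], "dp": [[0,0,-0.03],[0,0,-0.06],[0,0,-0.09],[0,0,-0.1],[0,0,-0.1]], "gripper": [1,1,1,1,1]}}

```text
time_s: 11.65
eef_pos: [585.7, -8.1, 305.9]
orientation: [0.939, 0.343, 0.001, 0.001]
contact_force: [0.1, 0.7, -0.4]
finger_gap: -0.4
finger_force: 0.0
```

Call:
{"fn": "carry_out", "kwargs": {"rot": [[0,0,10],[0,0,20],[0,0,30],[0,0,40],[0,0,42]], "dp": [[0,0,0],[0,0,0],[0,0,0],[0,0,0],[0,0,0]], "gripper": [1,1,1,1,1]}}

```text
time_s: 12.28
eef_pos: [585.1, -8.0, 304.1]
orientation: [1.0, -0.013, -0.0, 0.0]
contact_force: [-0.7, -0.4, -1.1]
finger_gap: -0.1
finger_force: 0.0
```

```bash
python3 g.py 499 -5 300 -90; python3 - <<'E'
from bench import r
from h import *
t=r.snapshot("wrist"); cv2.imwrite("pics/w4.png",t["color"][:,:,::-1])
st=r.read_state(); T=wristT(st,t)
m=cv2.inRange(cv2.cvtColor(t["color"],cv2.COLOR_RGB2HSV),(0,170,90),(6,255,255))
n,l,stt,c=cv2.connectedComponentsWithStats(m)
for i in range(1,n):
    if stt[i,4]>60: print(stt[i],atz(t,c[i],205,T).round(0))
E
```

```text
t 12.275 pos [585.1  -8.  304.1] F [-0.7 -0.4 -1.1] gap -0.1 tooly [-0.026 -1.     0.   ]
dp mm [-86.1  -0.7   4.1] rot [ 0.   0.  -1.5]
[ 187   72   38   40 1144] [672.  68. 205.]
[350 257  19  16 227] [534. -41. 205.]
[207 261  80  33 607] [529.  46. 205.]
```

View pics/w4.png

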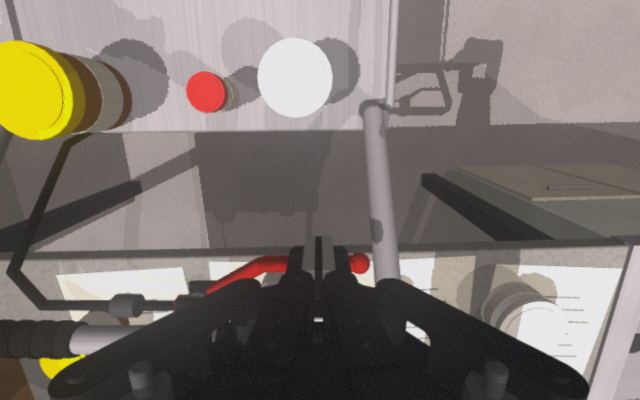

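The lever has sprung back to riding: ball at about (534,-41). Next I'll move over the gap between grip and blade (x about 499) and descend.

Call:
{"fn": "carry_out", "kwargs": {"rot": [[0,0,0],[0,0,0],[0,0,0],[0,0,0],[0,0,0]], "dp": [[-0.025,-0.001,0],[-0.05,-0.003,0],[-0.075,-0.003,0],[-0.085,-0.003,0],[-0.085,-0.003,0]], "gripper": [1,1,1,1,1]}}

```text
time_s: 12.95
eef_pos: [500.2, -2.7, 304.6]
orientation: [1.0, -0.013, 0.0, 0.0]
contact_force: [-0.2, 0.4, -0.9]
finger_gap: -0.1
finger_force: 0.0
```

Call:
{"fn": "carry_out", "kwargs": {"rot": [[0,0,0],[0,0,0],[0,0,0],[0,0,0],[0,0,0]], "dp": [[0,0,0.02],[0,0,0.045],[0,0,0.07],[0,0,0.09],[0,0,0.1]], "gripper": [1,1,1,1,1]}}

```text
time_s: 13.58
eef_pos: [499.6, -2.6, 201.9]
orientation: [1.0, -0.013, -0.002, -0.0]
contact_force: [-0.2, 0.3, 0.3]
finger_gap: 0.1
finger_force: 0.0
```

Call:
{"fn": "carry_out", "kwargs": {"rot": [[0,0,0],[0,0,0],[0,0,0],[0,0,0],[0,0,0]], "dp": [[0.006,0,0],[0.012,0,0],[0.018,0,0],[0.024,0,0],[0.03,0,0]], "gripper": [1,1,1,1,1]}}

```text
time_s: 14.2
eef_pos: [529.7, -2.8, 204.5]
orientation: [1.0, -0.013, -0.001, -0.001]
contact_force: [-5.3, 3.9, 2.0]
finger_gap: -0.2
finger_force: 2.4
```

Call:
{"fn": "carry_out", "kwargs": {"rot": [[0,0,0],[0,0,0],[0,0,0],[0,0,0],[0,0,0]], "dp": [[0.003,-0.001,0],[0.006,-0.003,0],[0.009,-0.004,0],[0.011,-0.005,0],[0.012,-0.005,0]], "gripper": [1,1,1,1,1]}}

```text
time_s: 14.82
eef_pos: [542.0, 1.5, 204.3]
orientation: [1.0, -0.013, -0.001, -0.0]
contact_force: [-7.1, 2.8, 1.7]
finger_gap: 0.1
finger_force: 2.6
```

Call:
{"fn": "carry_out", "kwargs": {"rot": [[0,0,0],[0,0,0],[0,0,0],[0,0,0],[0,0,0]], "dp": [[0.001,0,0],[0.002,0,0],[0.003,0,0],[0.003,0,0],[0.003,0,0]], "gripper": [1,1,1,1,1]}}

```text
time_s: 15.45
eef_pos: [543.1, 2.0, 203.6]
orientation: [1.0, -0.013, -0.003, -0.001]
contact_force: [-11.0, 2.8, 3.9]
finger_gap: -0.1
finger_force: 5.0
```

Call:
{"fn": "carry_out", "kwargs": {"rot": [[0,0,0],[0,0,0],[0,0,0],[0,0,0],[0,0,0]], "dp": [[0.001,0,0],[0.002,0,0],[0.002,0,0],[0.002,0,0],[0.002,0,0]], "gripper": [1,1,1,1,1]}}

```text
time_s: 16.08
eef_pos: [543.9, 2.3, 203.1]
orientation: [1.0, -0.013, -0.005, -0.001]
contact_force: [-15.3, 4.4, 4.0]
finger_gap: 0.1
finger_force: 6.8
```

Call:
{"fn": "carry_out", "kwargs": {"rot": [[0,0,0],[0,0,0],[0,0,0],[0,0,0],[0,0,0]], "dp": [[-0.008,0,0],[-0.016,0,0],[-0.024,0,0],[-0.03,0,0],[-0.03,0,0]], "gripper": [1,1,1,1,1]}}

```text
time_s: 16.7
eef_pos: [517.1, 1.8, 204.5]
orientation: [1.0, -0.013, 0.0, 0.0]
contact_force: [0.6, -0.2, 0.3]
finger_gap: -0.1
finger_force: 0.0
```

Call:
{"fn": "carry_out", "kwargs": {"rot": [[0,0,0],[0,0,0],[0,0,0],[0,0,0],[0,0,0]], "dp": [[0,0,-0.03],[0,0,-0.06],[0,0,-0.1],[0,0,-0.13],[0,0,-0.13]], "gripper": [1,1,1,1,1]}}

```text
time_s: 17.32
eef_pos: [518.7, 1.7, 337.8]
orientation: [1.0, -0.013, 0.003, 0.0]
contact_force: [-0.0, -0.4, 0.3]
finger_gap: 0.3
finger_force: 0.0
```

Call:
{"fn": "carry_out", "kwargs": {"rot": [[0,0,0],[0,0,0],[0,0,0],[0,0,0],[0,0,0]], "dp": [[-0.03,0.02,0],[-0.06,0.05,0],[-0.08,0.09,0],[-0.08,0.13,0],[-0.08,0.15,0]], "gripper": [1,1,1,1,1]}}

```text
time_s: 17.95
eef_pos: [432.6, -147.5, 332.4]
orientation: [1.0, -0.014, -0.001, -0.0]
contact_force: [0.0, 0.2, -0.2]
finger_gap: -0.0
finger_force: 0.0
```

Call:
{"fn": "carry_out", "kwargs": {"rot": [[0,0,0],[0,0,0],[0,0,0],[0,0,0],[0,0,0]], "dp": [[0,0.03,0],[0,0.06,0],[0,0.1,0],[0,0.1,0],[0,0.1,0]], "gripper": [1,1,1,1,1]}}

```text
time_s: 18.58
eef_pos: [430.6, -245.5, 332.9]
orientation: [1.0, -0.013, -0.001, -0.001]
contact_force: [0.7, 0.7, -0.2]
finger_gap: -0.0
finger_force: 0.0
```

```bash
python3 - <<'E'
from bench import r
from h import *
s=r.snapshot("top"); print(r.read_state()["contact_force"].round(1))
cv2.imwrite("pics/crop2.png",cv2.resize(s["color"][145:295,140:360,::-1],None,fx=3.6,fy=3.6,interpolation=cv2.INTER_CUBIC))
E
```

```text
[ 0.3 -0.9 -0.5]
```

View pics/crop2.png

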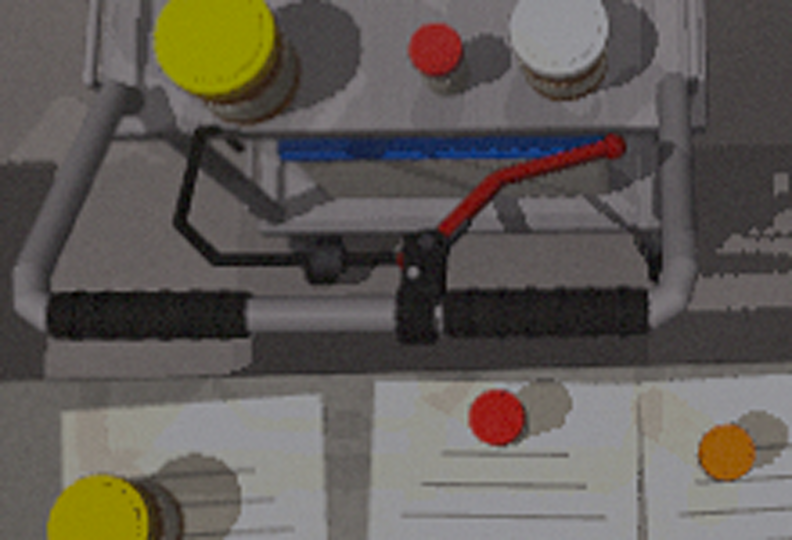

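The ball is at full-image (311,186), against (311,187) at the start. So the lever is parked, the pots are where they stood, and the robot is clear.

```bash
python3 -c "
from bench import r
print(r.close_job())"
```

```text
the job is handed in; nothing more can be done
None
```

I pressed the brake lever to its stop at about 21 N, held it for over 2.5 s and let it spring back. I then pushed it out to its parked position, with the pots I could see still in place and the robot clear, and handed the job in; it gave no verdict.

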